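Cap a sample jar in the hand press and hold it under pressure

TASK

Close up the sample jar waiting in the hand press: set the blue cap squarely on the amber jar and let go of it, then slide the jar carriage fully home under the press pad, and only then flip the red safety catch right up and over to the rear. Pull the lever's black ball forward and down to its stop so that the pad presses the cap, and finish while holding it there, without letting go; leave the other caps, beakers, bottle and sealed jar where they stand.

Things in the scene. Friction and masses are not known exactly. Their poses are not given: they have to be found in the camera images.
- press: grey bench-top hand lever press, fixed to the bench: base plate 280 x 130 x 20 mm, a column at the back and an overhanging head (70 mm wide, its underside 125 mm and its top 195 mm above the bench, its front face 30 mm in front of the ram's axis). Origin: on the bench, under the vertical axis of the ram. Its x axis points to the rear (the column), -x to the front (the operator), y to the left, z up; turned about the vertical by its yaw only
- pad: round rubber-faced pressure pad, 48 mm across, spring-cushioned on the lower end of the press's ram. Origin: centre of its lower face, 105 mm above the bench while the lever is up, on the ram's axis. Pulling the lever lowers it 20 mm per rad; it meets the top of a cap seated on the jar in the carriage when the lever is at about 0.7 rad, and from there the cushion spring (about 5 N preload, then 4 N per mm) presses the cap
- carriage (a joint): slide of the press's jar carriage, in m: 0 = fully home under the pad, against its stop; grows as it is pulled out to the front (press -x); 0.115 = fully out. Starts fully out. About 2 N of friction, stays where it is left
- carriage_handle (a point): centre of the carriage's upright black handle post, 18 mm across, 30 mm high (40 to 70 mm above the bench), 85 mm in front of the jar's axis, moves with the carriage; below the post a narrow arm at 30 mm above the bench
- nest (a point): centre of the floor of the carriage's round recess in which the jar stands, 28 mm above the bench (recess 48 mm across, 8 mm deep); lies under the pad's axis when the carriage is home
- jar_mouth (a point): centre of the open top rim of the amber glass jar that stands in the carriage's recess. Jar 46 mm across, 58 mm high, its neck 38 mm across and 18 mm high; the rim stands 86 mm above the bench. z axis up along the jar
- cap_center (a point): centre (half-way up) of the loose blue press-on cap, lying on the bench right way up: 50 mm across, 20 mm high, open below, bore 43 mm across and 15 mm deep, top 5 mm thick. Seated on the jar its centre lies 5 mm below the rim and its top 5 mm above it. z axis up
- cap: the same blue cap. Origin: centre of its underside, z up
- catch (a joint): red safety catch on the left side of the head, in rad: 0 = closed, its nose lying in front of a lug on the lever's shaft so that the lever cannot be pulled; grows as its knob is lifted up and over to the rear; upright balance at about 1.0, 1.55 = flipped over against its rear stop. It falls to the nearer side of the balance by its own light weight
- catch_knob (a point): centre of the catch's red cross knob, a cylinder 16 mm across and 24 mm long along the press's y axis; closed it is 225 mm above the bench, 20 mm in front of the ram's axis and 46 mm to the left of it; it moves on an arc of 72 mm radius about catch_hinge
- catch_hinge (a point): point on the catch's hinge axis (parallel to the press's y axis) in the plane of the knob's centre, 186 mm above the bench
- lever (a joint): press lever, in rad: 0 = parked upright; grows as the ball is pulled forward (press -x) and down; 1.0 = fully down on its stop. A return spring lifts it when let go; it takes about 4 N at the ball to start and about 12 N to hold on the stop; with the catch closed it has only a few degrees of play
- lever_ball (a point): centre of the black ball, 38 mm across, on the end of the lever's 12 mm rod, on the right side of the head; parked it is 310 mm above the bench, 12 mm behind the ram's axis and 85 mm to the right of it; it moves on an arc of 150 mm radius about lever_pivot
- lever_pivot (a point): point on the lever's pivot axis (parallel to the press's y axis) in the plane of the ball, 160 mm above the bench
- white_cap: white screw cap lying on the bench right way up, 62 mm across, 18 mm high; not to be used. Origin: centre of its underside, z up
- orange_cap: orange screw cap lying on the bench right way up, 38 mm across, 22 mm high; not to be used. Origin: centre of its underside, z up
- beaker0: empty glass beaker, 64 mm across the rim, 70 mm high, standing on a printed ring of the worksheet; bystander. Origin: centre of its underside, z up
- beaker1: empty glass beaker, 64 mm across the rim, 70 mm high, standing on a printed ring of the worksheet; bystander. Origin: centre of its underside, z up
- beaker2: empty glass beaker, 64 mm across the rim, 70 mm high, standing on a printed ring of the worksheet; bystander. Origin: centre of its underside, z up
- bottle: clear glass reagent bottle with a blue cap, 70 mm across, 123 mm high; bystander. Origin: centre of its underside, z up
- sealed_jar: finished amber jar with its blue cap already on, 50 mm across, 63 mm high, standing on the bench; bystander. Origin: centre of its underside, z up
There are look-alikes about, which are no part of the job. Several things have the shape of the cap; the one meant has the colours described above.

How it is judged:
On the way, in this order (a step that is already met when the one before it is completed fails the run):
1. the blue cap sits squarely on the jar in the carriage and is let go, the carriage still out (horizontal distance between cap_center and jar_mouth below 0.005 m and z of cap_center in the frame of jar_mouth between -0.009 and 0 m and angle between each of cap_center, jar_mouth's own z axis and vertical below 0.09 rad and horizontal distance between jar_mouth and nest below 0.005 m and contact force between the fingers and cap below 0.05 N and value of joint carriage above 0.05 m), for 0.2 s.
2. the carriage is fully home with the capped jar in it, the catch still closed (value of joint carriage below 0.003 m and horizontal distance between cap_center and jar_mouth below 0.005 m and z of cap_center in the frame of jar_mouth between -0.009 and 0 m and angle between each of cap_center, jar_mouth's own z axis and vertical below 0.09 rad and horizontal distance between jar_mouth and nest below 0.005 m and value of joint catch below 0.3 rad), for 0.2 s.
3. the red catch is flipped over to the rear and stays there, the lever still up (value of joint catch above 1.3 rad and value of joint carriage below 0.003 m and value of joint lever below 0.15 rad), for 0.2 s.
At the end, for the whole second after the job is handed in: Lever held above 0.92 rad, pad pressing the cap with over 8 N; carriage home within 3 mm; catch flipped past 1.3 rad; cap level within 5 degrees and centred within 5 mm on the jar, its centre 0 to 9 mm below the rim; jar upright in its recess within 5 mm (value of joint lever above 0.92 rad and contact force between pad and cap above 8 N and value of joint carriage below 0.003 m and value of joint catch above 1.3 rad and horizontal distance between cap_center and jar_mouth below 0.005 m and z of cap_center in the frame of jar_mouth between -0.009 and 0 m and angle between each of cap_center, jar_mouth's own z axis and vertical below 0.09 rad and horizontal distance between jar_mouth and nest below 0.005 m); the arm keeps its last pose, push and grip.
It fails at once if another cap is shifted by more than 15 mm or tipped over (distance of any of white_cap, orange_cap from where it was at the start of the episode above 0.015 m or angle between any of white_cap, orange_cap's own z axis and vertical above 0.3 rad).
It fails at once if a beaker is shifted by more than 15 mm or tipped over (distance of any of beaker0, beaker1, beaker2 from where it was at the start of the episode above 0.015 m or angle between any of beaker0, beaker1, beaker2's own z axis and vertical above 0.3 rad).
It fails at once if the bottle or the sealed jar is shifted by more than 15 mm or tipped over (distance of any of bottle, sealed_jar from where it was at the start of the episode above 0.015 m or angle between any of bottle, sealed_jar's own z axis and vertical above 0.3 rad).
It fails at once if the lever is forced past the closed catch (value of joint lever above 0.25 rad and value of joint catch below 0.8 rad).
It also fails if it takes over 72 s, if anything falls off the work surface, if the arm or the gripper's body presses on something with over 40 N, if the wrist force passes 120 N, or if a joint passes its speed limit or range.

ROBOT

A 6-joint arm with a two-finger parallel gripper is mounted at the origin on the work surface. World frame = base frame: x ahead of the robot, y to its left, z up, the work surface at z = 0. Lengths are in m, angles in rad, forces in N, time in s.
With the tool pointing down it reaches from about 0.225 to 0.875 m from the base axis. Payload 3.4 kg.
Tool frame: the origin (TCP) lies between the finger pads; the fingertips stand 11 mm ahead of it and the grasp point (between the pads) lies 8 mm behind it (tips_ahead is the distance from the TCP to the fingertips, in m); z points along the fingers, x is the direction in which the jaws open and shut, and the axes are right-handed (so a half turn about z gives the same grasp; the last joint's range is limited). The gripper opens to 85 mm and grips with 20 to 120 N. Pads are 22 mm wide; open, the fingers measure 114 mm over their backs; the gripper's body (76 mm by 85 mm) begins 54 mm behind the grasp point. The pads swing forward as they close: fully open they stand 13 mm farther back than shut.
Start: joints at [1.225, 0.276, 1.505, -0, 1.361, -0.121], TCP at [0.128, 0.561, 0.242] pointing down, gripper open.
Joint ranges: [-2.89, 2.89], [-0.75, 2.08], [0.22, 2.7], [-1.18, 4.32], [0.11, 2.71], [-2.7, 2.7]. Speed limits (rad/s): [2.57, 2.57, 3.14, 3.14, 3.14, 3.14].

INTERFACE

Orientations are given as a unit quaternion [w, x, y, z].
In Python, from rig import get_state, get_image, sign_off, masks_of, tips_ahead gives the robot as it stands.
- The arm moves only by the tool play_rows, never from a script. Its argument "series" is a list of rows, each an object of numbers: "fingers": the closure, from -1 (fully open) to 1 (shut); "dx", "dy", "dz": the shift along the world's x, y, z in mm; "turn": the turn about the world's z in rad. A call has 1 to 20 rows; each row shifts and turns the pose as measured when the row begins; what a row does not reach is not made up. A row lasts 1/12 s, in which the tool goes at most 41.7 mm and 7.16 degrees, less where a joint would pass 70% of its speed; a pose out of reach is approached as far as the arm can. A call with a gripper value outside its range is refused whole. The fingers move at their own pace and stop on an object; "squeeze" is the grip in N (left out, the last holds). Time passes only in rows, so rows that do not move let the fingers close. It gives the time, the measured TCP pose, the force and the opening at its end, in the units of the state.
- get_state(): the state, without advancing time (a new reading comes with each control period).
- get_image(name): name is "scene" or "top" or "wrist"; returns a dict with "pixels" (384x512x3 uint8, red, green, blue), "vfov" (degrees; the focal length in pixels is half the picture's height over the tangent of half this angle, whatever the lens; pixels are square), "cx", "cy" (the principal point, pixels), "rvec" (rotation vector, rad) and "tvec" (3), from world to camera coordinates, as OpenCV has them; the wrist camera has in their place "hand_eye" (4x4, takes a point from camera to tool coordinates, whose origin is the TCP and whose axes are the tool frame's). Camera axes: x right, y down, z forward; pixel columns grow to the right and rows downward; lengths in m; the calibration is good to about 2 mm. The wrist camera is an equidistant fisheye: a pixel r from the principal point sees the ray r / f radians off the axis. A picture is of the moment at which its call begins: read the wrist's pose just before it. There is no depth.
- sign_off(): hands the job in, once; it reports no verdict.
Trained networks look in a picture, given as the dict that the camera call returned (one of the last four; its "shot" number tells which), for a name from the list of things; names that differ only in an ending like _2 or _b are one class to them, and where a whole thing is asked for, a point or a joint stands for the part that bears it (a point fixed in the world has none). Each returns a list of dicts, best first, with "p" (0 to 1); they miss things now and then, are a little off and sometimes report something else, mostly with a low value. They report only what shows in the picture. A call takes as long as a camera call. They do not tell look-alikes from the thing itself.
- masks_of(picture, label): "region" (384x512 bool, what is visible of it) and "xy" ([column, row] in pixels, amid what is visible of it).
The state is a dict: "clock": time; "qpos": joint angles; "qd": joint speeds; "effort": joint torques, N m; "position": TCP position; "ee_rot": TCP orientation; "contact_force": force on the tool from outside, world axes, zero at the start; "moment": the same for the moment, N m; "width": finger opening in m.
Only numpy, scipy, OpenCV 4.12 (cv2) and the standard library are available. Lean on these libraries where they do the work, as an engineer would, in place of code of your own. Each camera call takes 0.05 s, during which the arm holds its last target. There are 200 camera calls.

## Working session

There is one attempt and no reset: what is moved stays moved. The work goes in short steps, Python scripts to look and compute and a tool call to move; the robot and the scene stay as the last step left them, time stands still between calls to the robot, and variables do not carry over. Pictures are saved under pics/ and viewed, about 8 in all and at most 12, crops included, and the job is handed in when it is done.

Besides the shell and the picture viewer there is one more tool, called after ">>>" as name([rows], argument=value, ...), one row to a line, values as JSON. play_rows: Moves the arm, as the interface text tells. Its arguments: {"type":"object","properties":{"series":{"type":"array"},"squeeze":{"type":"number"}},"required":["series"]}

```bash
mkdir -p pics; cat > h.py <<'E'
import numpy as np, cv2
from rig import *
def save(im,n): cv2.imwrite('pics/'+n, im['pixels'][:,:,::-1])
def F(im): return 192/np.tan(np.radians(im['vfov'])/2)
def ray(im,uv):
    R=cv2.Rodrigues(np.array(im['rvec'],float))[0]; t=np.array(im['tvec'],float).ravel()
    d=R.T@np.array([(uv[0]-im['cx'])/F(im),(uv[1]-im['cy'])/F(im),1]); return -R.T@t, d
def atz(im,uv,z):
    o,d=ray(im,uv); return o+d*(z-o[2])/d[2]
def proj(im,P):
    R=cv2.Rodrigues(np.array(im['rvec'],float))[0]; t=np.array(im['tvec'],float).ravel()
    c=np.atleast_2d(P)@R.T+t; return c[:,:2]/c[:,2:]*F(im)+[im['cx'],im['cy']]
E
python3 - <<'E'
from h import *
s=get_state(); print(s)
for n in('scene','top'):
    im=get_image(n); save(im,n+'0.png'); print(n,im['vfov'],ray(im,(256,192)))
    for l in ['press','cap','jar_mouth','carriage_handle','catch_knob','lever_ball','pad','white_cap','orange_cap','beaker0','bottle','sealed_jar']:
        print(l,[(round(m['p'],2),np.round(m['xy']).tolist(),int(m['region'].sum())) for m in masks_of(im,l)[:4]])
a=cv2.imread('pics/scene0.png');b=cv2.imread('pics/top0.png')
E
```

```text
{'clock': 0.0, 'qpos': array([ 1.22499479e+00,  2.76600150e-01,  1.50614018e+00,  3.52175127e-05,
        1.36072837e+00, -1.21011948e-01]), 'qd': array([-1.16631067e-04,  2.99938010e-04, -9.32012403e-05,  1.17645474e-04,
        1.31057560e-03, -4.89110354e-04]), 'effort': array([-1.43551344e-03, -4.16773260e+01, -2.45811850e+01, -2.71940507e-04,
        1.09305247e-02,  1.56830453e-05]), 'position': array([0.12799061, 0.56004065, 0.24143397]), 'ee_rot': array([ 4.77222904e-04,  7.81955037e-01,  6.23334132e-01, -8.07738125e-04]), 'contact_force': array([-0.33227661, -0.77631008,  0.3793398 ]), 'moment': array([ 0.02348815, -0.04908429,  0.00840601]), 'width': 0.0852995092925146}
scene 49.4250548592515 (array([ 1.17731286, -0.6220655 ,  0.84525129]), array([-0.54817029,  0.57804087, -0.60448217]))
press [(0.58, [292.0, 222.0], 6152)]
cap [(0.92, [186.0, 312.0], 368), (0.71, [139.0, 318.0], 388)]
jar_mouth [(0.73, [257.0, 209.0], 274), (0.28, [337.0, 202.0], 676)]
carriage_handle [(0.66, [245.0, 212.0], 314), (0.62, [344.0, 179.0], 238), (0.27, [337.0, 201.0], 655)]
catch_knob [(0.44,
[... 389 characters left out ...]
0.00828284, -0.98126335]))
press [(0.84, [237.0, 196.0], 4679), (0.65, [266.0, 174.0], 400)]
cap [(0.83, [385.0, 214.0], 220), (0.66, [353.0, 195.0], 259)]
jar_mouth [(0.73, [236.0, 232.0], 201), (0.35, [338.0, 248.0], 316)]
carriage_handle [(0.64, [236.0, 237.0], 662), (0.23, [269.0, 172.0], 376)]
catch_knob [(0.55, [218.0, 179.0], 67)]
lever_ball [(0.66, [266.0, 176.0], 353)]
pad []
white_cap [(0.86, [336.0, 246.0], 340)]
orange_cap [(0.51, [385.0, 261.0], 151), (0.39, [266.0, 172.0], 398)]
beaker0 [(0.86, [135.0, 269.0], 418), (0.77, [140.0, 236.0], 461), (0.62, [137.0, 202.0], 456), (0.48, [357.0, 194.0], 226)]
bottle [(0.77, [176.0, 184.0], 564)]
sealed_jar [(0.61, [325.0, 156.0], 239)]
```

```bash
python3 - <<'E'
from h import *
a=cv2.imread('pics/scene0.png');b=cv2.imread('pics/top0.png')
cv2.imwrite('pics/s1.png',cv2.resize(a[110:350,80:400],(800,600),interpolation=cv2.INTER_CUBIC))
cv2.imwrite('pics/t1.png',cv2.resize(b[110:320,110:410],(800,560),interpolation=cv2.INTER_CUBIC))
E
```

```text
(no output)
```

View pics/s1.png

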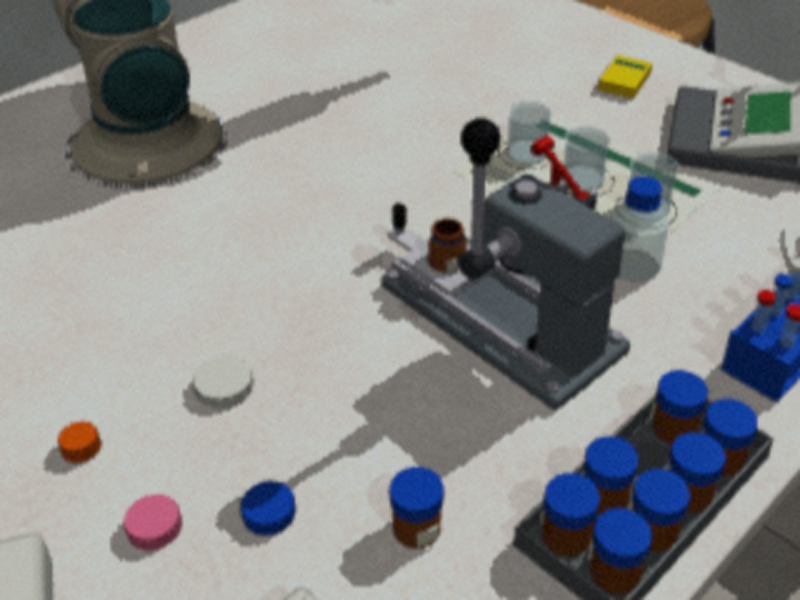

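View pics/t1.png

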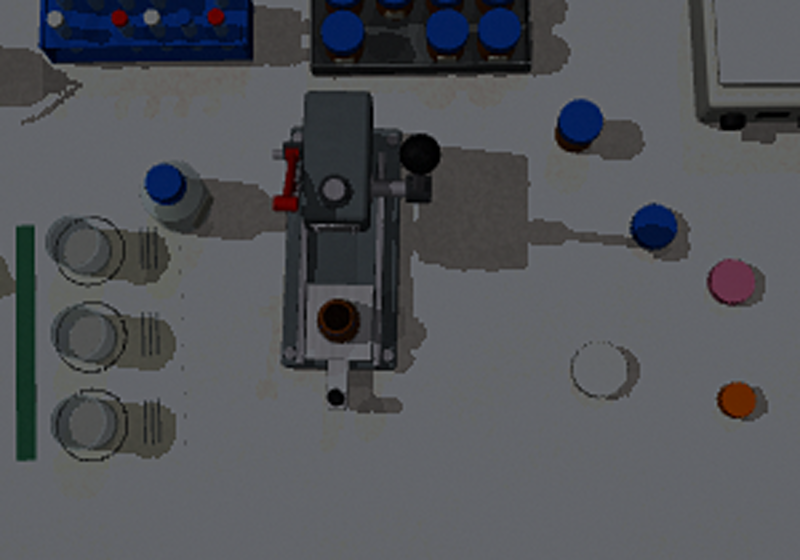

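The overview shows the press at t1 (340,230), with the jar carriage out. The loose blue cap is at t1 (654,226). The pink look-alike is at (732,280) and the sealed jar at (580,122). Next I fit the press pose and the cap position.

```bash
python3 - <<'E'
from h import *
from scipy.optimize import least_squares as ls
S=get_image('scene');T=get_image('top')
tt=lambda u,v:(110+u/2.667,110+v/2.667); ss=lambda u,v:(80+u/2.5,110+v/2.5)
M=np.array([[.012,-.085,.310],[-.02,.046,.225],[-.115,0,.086],[-.2,0,.07]])
pt=np.array([tt(420,154),tt(285,203),tt(338,317),tt(336,397)]);ps=np.array([ss(480,141),ss(543,146),ss(449,229),ss(399,207)])
def W(p):
    c,s=np.cos(p[2]),np.sin(p[2]); return M@np.array([[c,s,0],[-s,c,0],[0,0,1]])+[p[0],p[1],0]
f=lambda p:np.r_[(proj(T,W(p))-pt).ravel(),(proj(S,W(p))-ps).ravel()]
r=ls(f,[.45,.05,0],loss='soft_l1'); print('press',r.x,np.round(f(r.x),1)); print(np.round(W(r.x),4))
for im,n,guess in((T,'top',(353,195)),(S,'scene',(186,312))):
    for m in masks_of(im,'cap'):
        ys,xs=np.nonzero(m['region']); print(n,m['p'],m['xy'],im['pixels'][ys,xs].mean(0).round(),atz(im,(xs.mean(),ys.mean()),.012).round(4))
print(tips_ahead() if callable(tips_ahead) else tips_ahead)
im=get_image('wrist');print({k:v for k,v in im.items() if k!='pixels'})
E
```

```text
press [ 0.64117232  0.07251444 -0.03451397] [-0.2 -0.2  0.1  0.  -0.7 -0.3 -0.5 -0.4  0.  -0.3 -0.5  0.6 -0.8 -0.1
 -0.4  0.3]
[[ 0.6502 -0.0128  0.31  ]
 [ 0.6228  0.1192  0.225 ]
 [ 0.5262  0.0765  0.086 ]
 [ 0.4413  0.0794  0.07  ]]
top 0.79 [357.8, 192.0] [ 3. 23. 69.] [ 0.6355 -0.2856  0.012 ]
top 0.71 [384.9, 213.6] [94. 47. 66.] [ 0.5702 -0.3713  0.012 ]
top 0.41 [233.8, 237.9] [81. 81. 85.] [0.5108 0.0776 0.012 ]
scene 0.91 [138.9, 316.5] [164.  86. 111.] [ 0.5675 -0.3715  0.012 ]
scene 0.66 [184.3, 311.6] [ 16.  46. 113.] [ 0.6321 -0.2862  0.012 ]
0.011
{'vfov': 65.70646984690485, 'cx': 253.64615306905094, 'cy': 188.76936033491347, 'hand_eye': array([[ 9.99999928e-01, -3.78740729e-04, -3.21757297e-05,
         1.12705982e-03],
       [ 3.69111852e-04,  9.47382225e-01,  3.20104332e-01,
        -8.17612566e-02],
       [-9.07538335e-05, -3.20104320e-01,  9.47382297e-01,
        -1.32104661e-01],
       [ 0.00000000e+00,  0.00000000e+00,  0.00000000e+00,
         1.00000000e+00]]), 'shot': 5}
```

>>> play_rows([
  {"fingers": -1,"dx": 20,"dy": -34,"turn": 0.01},
  {"dx": 20,"dy": -34,"turn": 0.01},
  {"dx": 20,"dy": -34,"turn": 0.01},
  {"dx": 20,"dy": -34,"turn": 0.01},
  {"dx": 20,"dy": -34,"turn": 0.01},
  {"dx": 20,"dy": -34,"turn": 0.01},
  {"dx": 20,"dy": -34,"turn": 0.01},
  {"dx": 20,"dy": -34,"turn": 0.01},
  {"dx": 20,"dy": -34,"turn": 0.01},
  {"dx": 20,"dy": -34,"turn": 0.01},
  {"dx": 20,"dy": -34,"turn": 0.01},
  {"dx": 20,"dy": -34,"turn": 0.01},
  {"dx": 20,"dy": -34,"turn": 0.01},
  {"dx": 20,"dy": -34,"turn": 0.01},
  {"dx": 20,"dy": -34,"turn": 0.01},
  {"dx": 20,"dy": -34,"turn": 0.01},
  {"dx": 20,"dy": -34,"turn": 0.01},
  {"dx": 20,"dy": -34,"turn": 0.01},
  {"dx": 20,"dy": -34,"turn": 0.01},
  {"dx": 20,"dy": -34},
])

```text
invalid input at $.series[0]: expected keys fingers, dx, dy, dz, turn
```

>>> play_rows([
  {"fingers": -1,"dx": 20,"dy": -34,"dz": 0,"turn": 0.01},
  {"fingers": -1,"dx": 20,"dy": -34,"dz": 0,"turn": 0.01},
  {"fingers": -1,"dx": 20,"dy": -34,"dz": 0,"turn": 0.01},
  {"fingers": -1,"dx": 20,"dy": -34,"dz": 0,"turn": 0.01},
  {"fingers": -1,"dx": 20,"dy": -34,"dz": 0,"turn": 0.01},
  {"fingers": -1,"dx": 20,"dy": -34,"dz": 0,"turn": 0.01},
  {"fingers": -1,"dx": 20,"dy": -34,"dz": 0,"turn": 0.01},
  {"fingers": -1,"dx": 20,"dy": -34,"dz": 0,"turn": 0.01},
  {"fingers": -1,"dx": 20,"dy": -34,"dz": 0,"turn": 0.01},
  {"fingers": -1,"dx": 20,"dy": -34,"dz": 0,"turn": 0.01},
  {"fingers": -1,"dx": 20,"dy": -34,"dz": 0,"turn": 0.01},
  {"fingers": -1,"dx": 20,"dy": -34,"dz": 0,"turn": 0.01},
  {"fingers": -1,"dx": 20,"dy": -34,"dz": 0,"turn": 0.01},
  {"fingers": -1,"dx": 20,"dy": -34,"dz": 0,"turn": 0.01},
  {"fingers": -1,"dx": 20,"dy": -34,"dz": 0,"turn": 0.01},
  {"fingers": -1,"dx": 20,"dy": -34,"dz": 0,"turn": 0.01},
  {"fingers": -1,"dx": 20,"dy": -34,"dz": 0,"turn": 0.01},
  {"fingers": -1,"dx": 20,"dy": -34,"dz": 0,"turn": 0.01},
  {"fingers": -1,"dx": 20,"dy": -34,"dz": 0,"turn": 0.01},
])

```text
clock: 3.13
position: [0.5149, -0.1102, 0.2454]
ee_rot: [0.0, 0.711, 0.703, 0.008]
contact_force: [0.8, 0.6, -0.2]
width: 0.0856
```

>>> play_rows([
  {"fingers": -1,"dx": 20,"dy": -30,"dz": -15,"turn": 0},
  {"fingers": -1,"dx": 20,"dy": -30,"dz": -15,"turn": 0},
  {"fingers": -1,"dx": 20,"dy": -30,"dz": -15,"turn": 0},
  {"fingers": -1,"dx": 20,"dy": -30,"dz": -15,"turn": 0},
  {"fingers": -1,"dx": 20,"dy": -30,"dz": -15,"turn": 0},
  {"fingers": -1,"dx": 17,"dy": -26,"dz": -15,"turn": 0},
  {"fingers": -1,"dx": 0,"dy": 0,"dz": 0,"turn": 0},
])

```text
clock: 3.72
position: [0.6407, -0.3054, 0.1512]
ee_rot: [0.006, 0.714, 0.7, 0.009]
contact_force: [-0.1, -0.3, -1.7]
width: 0.0854
```

```bash
cat >> h.py <<'E'
from scipy.spatial.transform import Rotation as Ro
def wpose(s):
    q=s['ee_rot']; M=np.eye(4); M[:3,:3]=Ro.from_quat([q[1],q[2],q[3],q[0]]).as_matrix(); M[:3,3]=s['position']; return M
def wat(im,s,uv,z):
    d=np.array([uv[0]-im['cx'],uv[1]-im['cy']]); r=np.hypot(*d); th=r/F(im); k=np.sin(th)/max(r,1e-9)
    C=wpose(s)@im['hand_eye']; v=C[:3,:3]@np.array([d[0]*k,d[1]*k,np.cos(th)]); o=C[:3,3]; return o+v*(z-o[2])/v[2]
def circ(im,s,m,z):
    "centre and diameter in the plane z of the outline of a mask"
    c=max(cv2.findContours(m.astype(np.uint8),0,1)[0],key=len)[:,0]; P=np.array([wat(im,s,p,z)[:2] for p in c],np.float32)
    (x,y),r=cv2.minEnclosingCircle(P); return round(x,4),round(y,4),round(2*r,4),P.mean(0).round(4)
E
python3 - <<'E'
from h import *
s=get_state();im=get_image('wrist');save(im,'w1.png');print(s['clock'],s['position'])
for m in masks_of(im,'cap'): print(m['p'],m['xy'],circ(im,s,m['region'],.02),im['pixels'][m['region']].mean(0))
h=cv2.cvtColor(im['pixels'],cv2.COLOR_RGB2HSV);b=cv2.inRange(h,(105,150,40),(125,255,255))
n,l,st,ce=cv2.connectedComponentsWithStats(b)
for i in range(1,n):
    if st[i,4]>300: print(st[i],ce[i],circ(im,s,l==i,.02),wat(im,s,ce[i],.02))
E
```

```text
3.7167 [ 0.64068736 -0.30535382  0.15124742]
0.63 [181.0, 102.0] (0.5677, -0.3684, 0.0539, array([ 0.5678, -0.3681], dtype=float32)) [151.66066536  97.36360078 118.22896282]
0.58 [277.0, 168.6] (0.6329, -0.2853, 0.0539, array([ 0.6324, -0.285 ], dtype=float32)) [ 23.28011433  57.18089016 114.83380972]
[ 247  141   55   56 2333] [273.78054008 168.7676811 ] (0.6324, -0.2847, 0.0533, array([ 0.6325, -0.285 ], dtype=float32)) [ 0.63193543 -0.28514334  0.02      ]
[  0 290  65  20 842] [ 31.26247031 299.16152019] (0.8201, -0.6484, 0.1733, array([ 0.8201, -0.6446], dtype=float32)) [ 0.81933818 -0.64017123  0.02      ]
[ 468  304   44   55 1047] [493.42215855 331.74021012] (0.9467, 0.1362, 0.1607, array([0.9445, 0.1293], dtype=float32)) [0.93984234 0.13066799 0.02      ]
[379 338  33  46 929] [395.27018299 364.71259419] (0.9524, -0.0809, 0.1491, array([ 0.9552, -0.0833], dtype=float32)) [ 0.95596285 -0.08298964  0.02      ]
```

View pics/w1.png

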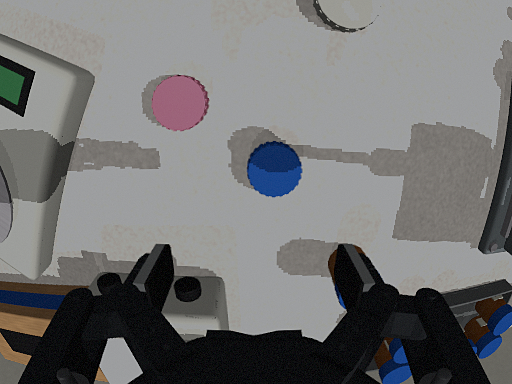

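>>> play_rows([
  {"fingers": -1,"dx": -8,"dy": 18,"dz": 0,"turn": 0},
  {"fingers": -1,"dx": 0,"dy": 2,"dz": -20,"turn": 0},
  {"fingers": -1,"dx": 0,"dy": 0,"dz": -20,"turn": 0},
  {"fingers": -1,"dx": 0,"dy": 0,"dz": -20,"turn": 0},
  {"fingers": -1,"dx": 0,"dy": 0,"dz": -20,"turn": 0},
  {"fingers": -1,"dx": 0,"dy": 0,"dz": -15,"turn": 0},
  {"fingers": -1,"dx": 0,"dy": 0,"dz": 0,"turn": 0},
  {"fingers": -1,"dx": 0,"dy": 0,"dz": 0,"turn": 0},
])

```text
clock: 4.48
position: [0.6289, -0.2695, 0.0685]
ee_rot: [0.009, 0.711, 0.703, 0.013]
contact_force: [1.5, 0.1, 0.8]
width: 0.0852
```

>>> play_rows([
  {"fingers": -1,"dx": 2,"dy": -6,"dz": 0,"turn": 0},
  {"fingers": -1,"dx": 1,"dy": -6,"dz": 0,"turn": 0},
  {"fingers": -1,"dx": 0,"dy": -2,"dz": 0,"turn": 0},
  {"fingers": -1,"dx": 0,"dy": 0,"dz": 0,"turn": 0},
  {"fingers": -1,"dx": 0,"dy": 0,"dz": 0,"turn": 0},
])

```text
clock: 4.9
position: [0.6346, -0.2848, 0.076]
ee_rot: [0.013, 0.711, 0.703, 0.014]
contact_force: [0.2, -0.2, -0.3]
width: 0.0856
```

>>> play_rows([
  {"fingers": -1,"dx": 0,"dy": 0,"dz": 0,"turn": 0},
  {"fingers": -1,"dx": 0,"dy": 0,"dz": 0,"turn": 0},
  {"fingers": -1,"dx": 0,"dy": 0,"dz": 0,"turn": 0},
  {"fingers": -1,"dx": 0,"dy": 0,"dz": 0,"turn": 0},
  {"fingers": -1,"dx": 0,"dy": 0,"dz": 0,"turn": 0},
  {"fingers": -1,"dx": 0,"dy": 0,"dz": 0,"turn": 0},
])

```text
clock: 5.4
position: [0.6349, -0.2854, 0.0769]
ee_rot: [0.014, 0.711, 0.703, 0.015]
contact_force: [0.4, -0.2, 0.4]
width: 0.0859
```

```bash
python3 - <<'E'
from h import *
s=get_state();print(s); print(wpose(s).round(4))
E
```

```text
{'clock': 5.4, 'qpos': array([-0.53329035,  0.55227241,  1.48343327,  0.02437453,  1.07165969,
       -2.10453145]), 'qd': array([ 0.00047909,  0.00153753,  0.0023724 , -0.00106529,  0.00276525,
       -0.00116281]), 'effort': array([-2.57869653e-02, -5.46093178e+01, -2.17462260e+01,  1.03879615e-01,
       -1.90098407e-01, -8.73576283e-06]), 'position': array([ 0.63487874, -0.28542267,  0.07688882]), 'ee_rot': array([0.01388028, 0.71078922, 0.70311399, 0.01472233]), 'contact_force': array([ 0.35215794, -0.2015779 ,  0.43023708]), 'moment': array([ 0.03599342,  0.07232078, -0.02322167]), 'width': 0.0858728343142535}
[[ 0.0108  0.9991  0.0404  0.6349]
 [ 0.9999 -0.0109  0.001  -0.2854]
 [ 0.0014  0.0404 -0.9992  0.0769]
 [ 0.      0.      0.      1.    ]]
```

>>> play_rows([
  {"fingers": -1,"dx": -2,"dy": 0,"dz": -10,"turn": 0},
  {"fingers": -1,"dx": -1,"dy": 0,"dz": -12,"turn": 0},
  {"fingers": -1,"dx": 0,"dy": 0,"dz": -12,"turn": 0},
  {"fingers": -1,"dx": 0,"dy": 0,"dz": -10,"turn": 0},
  {"fingers": -1,"dx": 0,"dy": 0,"dz": -8,"turn": 0},
  {"fingers": -1,"dx": 0,"dy": 0,"dz": -4,"turn": 0},
  {"fingers": -1,"dx": 0,"dy": 0,"dz": 0,"turn": 0},
  {"fingers": -1,"dx": 0,"dy": 0,"dz": 0,"turn": 0},
])

```text
clock: 6.07
position: [0.6302, -0.2845, 0.0146]
ee_rot: [0.013, 0.711, 0.703, 0.014]
contact_force: [-0.5, 0.3, 0.3]
width: 0.0855
```

```bash
cat >> h.py <<'E'
def blue(im,s,z,amin=300,lo=(105,150,40)):
    h=cv2.cvtColor(im['pixels'],cv2.COLOR_RGB2HSV);b=cv2.inRange(h,lo,(125,255,255))
    n,l,st,ce=cv2.connectedComponentsWithStats(b)
    for i in range(1,n):
        if st[i,4]>amin: print(st[i],ce[i].round(1),circ(im,s,l==i,z))
E
python3 - <<'E'
from h import *
s=get_state();print(s['clock']);print(wpose(s).round(4))
im=get_image('wrist');save(im,'w2.png');blue(im,s,.02)
E
```

```text
6.0667
[[ 0.0104  0.9992  0.0381  0.6302]
 [ 0.9999 -0.0105  0.0023 -0.2845]
 [ 0.0027  0.0381 -0.9993  0.0146]
 [ 0.      0.      0.      1.    ]]
[ 203  210   99   94 7277] [251.8 257.2] (0.6299, -0.2848, 0.0579, array([ 0.6285, -0.2844], dtype=float32))
```

>>> play_rows([
  {"fingers": 1,"dx": 0,"dy": 0,"dz": 0,"turn": 0},
  {"fingers": 1,"dx": 0,"dy": 0,"dz": 0,"turn": 0},
  {"fingers": 1,"dx": 0,"dy": 0,"dz": 0,"turn": 0},
  {"fingers": 1,"dx": 0,"dy": 0,"dz": 0,"turn": 0},
  {"fingers": 1,"dx": 0,"dy": 0,"dz": 0,"turn": 0},
  {"fingers": 1,"dx": 0,"dy": 0,"dz": 0,"turn": 0},
], squeeze=30)

```text
clock: 6.62
position: [0.6322, -0.2856, 0.0178]
ee_rot: [0.015, 0.711, 0.703, 0.015]
contact_force: [0.1, 0.8, -0.4]
width: 0.049
```

>>> play_rows([
  {"fingers": 1,"dx": 0,"dy": 0,"dz": 15,"turn": 0},
  {"fingers": 1,"dx": 0,"dy": 0,"dz": 25,"turn": 0},
  {"fingers": 1,"dx": 0,"dy": 0,"dz": 30,"turn": 0},
  {"fingers": 1,"dx": 0,"dy": 0,"dz": 30,"turn": 0},
  {"fingers": 1,"dx": -10,"dy": 10,"dz": 30,"turn": 0},
  {"fingers": 1,"dx": -15,"dy": 20,"dz": 10,"turn": 0},
  {"fingers": 1,"dx": -15,"dy": 20,"dz": 0,"turn": 0},
  {"fingers": 1,"dx": -15,"dy": 20,"dz": 0,"turn": 0},
  {"fingers": 1,"dx": -15,"dy": 20,"dz": 0,"turn": 0},
  {"fingers": 1,"dx": -15,"dy": 20,"dz": 0,"turn": 0},
  {"fingers": 1,"dx": -10,"dy": 25,"dz": 0,"turn": 0},
  {"fingers": 1,"dx": -5,"dy": 25,"dz": 0,"turn": 0},
  {"fingers": 1,"dx": -2,"dy": 25,"dz": 0,"turn": 0},
  {"fingers": 1,"dx": 0,"dy": 25,"dz": 0,"turn": 0},
  {"fingers": 1,"dx": 0,"dy": 25,"dz": 0,"turn": 0},
  {"fingers": 1,"dx": 0,"dy": 25,"dz": 0,"turn": 0},
  {"fingers": 1,"dx": 0,"dy": 20,"dz": 0,"turn": 0},
  {"fingers": 1,"dx": 0,"dy": 0,"dz": 0,"turn": 0},
  {"fingers": 1,"dx": 0,"dy": 0,"dz": 0,"turn": 0},
])

```text
clock: 8.2
position: [0.521, 0.0051, 0.1655]
ee_rot: [0.018, 0.712, 0.702, 0.016]
contact_force: [-0.1, 0.2, -0.5]
width: 0.0487
```

```bash
python3 - <<'E'
from h import *
s=get_state();print(wpose(s).round(4))
im=get_image('wrist');save(im,'w3.png');z=s['position'][2]
blue(im,s,z+.003)
for m in masks_of(im,'jar_mouth'): print(m['p'],m['xy'],circ(im,s,m['region'],.086))
for m in masks_of(im,'carriage_handle'): print(m['p'],m['xy'],circ(im,s,m['region'],.07))
E
```

```text
[[ 0.0143  0.9987  0.0486  0.521 ]
 [ 0.9999 -0.0142 -0.003   0.0051]
 [-0.0023  0.0486 -0.9988  0.1655]
 [ 0.      0.      0.      1.    ]]
[ 206  206   96   95 7180] [253.6 253.8] (0.5201, 0.0069, 0.0586, array([0.5188, 0.0063], dtype=float32))
[ 450  300   44   64 1334] [473.8 327. ] (0.6251, 0.1958, 0.1174, array([0.6152, 0.1893], dtype=float32))
0.75 [503.6, 168.9] (0.4955, 0.2564, 0.0441, array([0.4948, 0.2515], dtype=float32))
0.55 [340.0, 188.2] (0.5171, 0.0709, 0.0605, array([0.5166, 0.07  ], dtype=float32))
0.28 [254.4, 253.5] (0.5776, 0.0055, 0.0975, array([0.5752, 0.0051], dtype=float32))
0.94 [328.6, 143.7] (0.4904, 0.0583, 0.1254, array([0.4915, 0.065 ], dtype=float32))
```

View pics/w3.png

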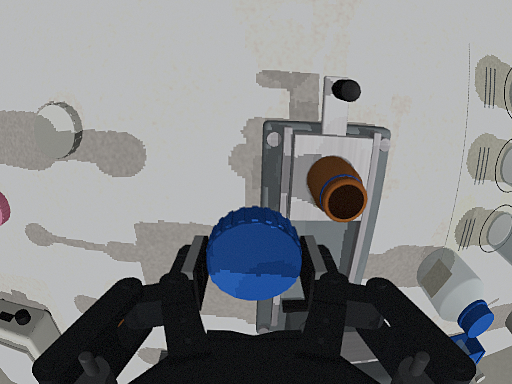

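The wrist picture shows the cap held level between the pads with its top face at about (254,257). The jar mouth is at (345,203) and the handle top at (348,90).

```bash
cat >> h.py <<'E'
def captop(im,s,z):
    h=cv2.cvtColor(im['pixels'],cv2.COLOR_RGB2HSV);b=cv2.inRange(h,(105,150,40),(125,255,255))
    n,l,st,ce=cv2.connectedComponentsWithStats(b); i=1+np.argmin(np.hypot(*(ce[1:]-[254,250]).T)+1e4*(st[1:,4]<300))
    x,y,w,hh=st[i,:4]; print('box',x,y,w,hh); ys,xs=np.nonzero(l==i)
    P=np.array([wat(im,s,(u,v),z) for u,v in((x,y+hh-w/2),(x+w,y+hh-w/2))])
    lowrow=wat(im,s,(xs[ys==ys.max()].mean(),y+hh),z)   # far (tool +x world) edge of the top face
    print('mid',P.mean(0).round(4),'width',np.ptp(P[:,1]).round(4),'centre x from edge',(lowrow[0]-.025).round(4))
E
python3 - <<'E'
from h import *
s=get_state();im=get_image('wrist');z=s['position'][2]
for d in(0,.002,.004): captop(im,s,z+d)
print('mouth',wat(im,s,(345,203),.086),'handle',wat(im,s,(348,90),.07))
T=get_image('top');save(T,'top2.png')
E
```

```text
box 206 207 96 93
mid [0.5189 0.0049 0.1654] width 0.0497 centre x from edge 0.5273
box 206 207 96 93
mid [0.5176 0.005  0.1674] width 0.049 centre x from edge 0.5254
box 206 207 96 93
mid [0.5162 0.005  0.1694] width 0.0482 centre x from edge 0.5236
mouth [0.528143   0.07652403 0.086     ] handle [0.44156169 0.07774315 0.07      ]
```

```bash
cat >> h.py <<'E'
def wproj(im,s,P):
    C=np.linalg.inv(wpose(s)@im['hand_eye']); c=P@C[:3,:3].T+C[:3,3]; r=np.hypot(c[:,0],c[:,1]); th=np.arctan2(r,c[:,2])
    return c[:,:2]/r[:,None]*th[:,None]*F(im)+[im['cx'],im['cy']]
def capfit(im,s,z0,fixz=False):
    from scipy.optimize import least_squares
    h=cv2.cvtColor(im['pixels'],cv2.COLOR_RGB2HSV);b=cv2.inRange(h,(105,130,25),(125,255,255))
    n,l,st,ce=cv2.connectedComponentsWithStats(b); i=1+np.argmin(np.hypot(*(ce[1:]-[254,250]).T)+1e4*(st[1:,4]<300))
    x,y,w,hh=st[i,:4]; ob=np.array([x-.5,x+w-.5,y-.5,y+hh-.5]); a=np.linspace(0,2*np.pi,120)
    def f(p):
        P=np.vstack([np.c_[p[0]+.025*np.cos(a),p[1]+.025*np.sin(a),0*a+zz] for zz in(p[2],p[2]-.02)])
        q=wproj(im,s,P); return np.array([q[:,0].min(),q[:,0].max(),q[:,1].min(),q[:,1].max()])-ob
    p0=np.r_[s['position'][:2],z0]
    r=least_squares((lambda p:f(np.r_[p,z0])) if fixz else f,p0[:2] if fixz else p0)
    print('cap top',r.x.round(4),'rel TCP',(r.x-p0[:len(r.x)]).round(4),'res',r.fun.round(1),'box',ob)
E
python3 - <<'E'
from h import *
s=get_state();im=get_image('wrist');z=s['position'][2]
capfit(im,s,z+.002); capfit(im,s,z+.002,True)
E
```

```text
cap top [0.5254 0.0043 0.1678] rel TCP [0.0041 0.0008 0.0005] res [-0.1  0.1  0.1 -0.1] box [205.5 301.5 205.5 300.5]
cap top [0.5256 0.0043] rel TCP [0.0044 0.0008] res [ 0.1 -0.1  0.2 -0.3] box [205.5 301.5 205.5 300.5]
```

```bash
python3 - <<'E'
from h import *
s=get_state();im=get_image('wrist');print(s['position'])
a=im['pixels'][:,:,::-1].copy(); a=cv2.resize(a[145:240,285:405],(960,760),interpolation=cv2.INTER_CUBIC)
t=np.linspace(0,2*np.pi,40)
for (x,y),c in(((.528,.0765),(0,255,0)),((.526,.0765),(255,255,0))):
    q=wproj(im,s,np.c_[x+.019*np.cos(t),y+.019*np.sin(t),0*t+.086])
    for u,v in q: cv2.circle(a,(int((u-285+.5)*8),int((v-145+.5)*8)),3,c,-1)
cv2.imwrite('pics/w4.png',cv2.resize(a,(758,600)))
E
```

```text
[0.52128185 0.0034591  0.16527266]
```

View pics/w4.png

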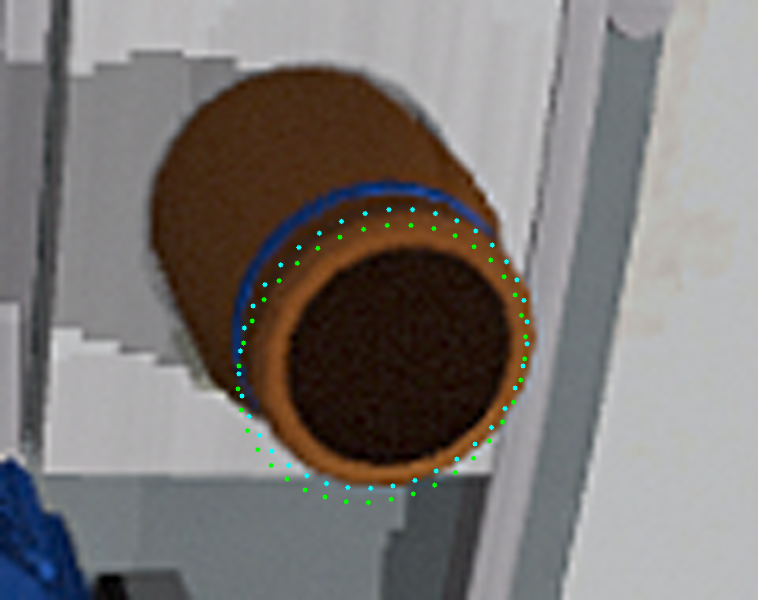

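The jar mouth's bore is centred in the crop at (398,356), which is full-image pixel (347.5,201). That puts the mouth at about (0.5265,0.078).

>>> play_rows([
  {"fingers": 1,"dx": 1,"dy": 10,"dz": 0,"turn": 0},
  {"fingers": 1,"dx": 0,"dy": 12,"dz": 0,"turn": 0},
  {"fingers": 1,"dx": 0,"dy": 12,"dz": 0,"turn": 0},
  {"fingers": 1,"dx": 0,"dy": 12,"dz": 0,"turn": 0},
  {"fingers": 1,"dx": 0,"dy": 10,"dz": -5,"turn": 0},
  {"fingers": 1,"dx": 0,"dy": 6,"dz": -10,"turn": 0},
  {"fingers": 1,"dx": 0,"dy": 3,"dz": -10,"turn": 0},
  {"fingers": 1,"dx": 0,"dy": 0,"dz": -10,"turn": 0},
  {"fingers": 1,"dx": 0,"dy": 0,"dz": -5,"turn": 0},
  {"fingers": 1,"dx": 0,"dy": 0,"dz": 0,"turn": 0},
  {"fingers": 1,"dx": 0,"dy": 0,"dz": 0,"turn": 0},
])

```text
clock: 9.47
position: [0.5223, 0.0722, 0.12]
ee_rot: [0.017, 0.716, 0.698, 0.016]
contact_force: [1.2, 0.2, -0.1]
width: 0.0486
```

```bash
python3 - <<'E'
from h import *
s=get_state();im=get_image('wrist');z=s['position'][2];print(s['position'],s['contact_force'])
capfit(im,s,z+.002,True);capfit(im,s,z+.002)
T=get_image('scene');save(T,'s5.png');a=T['pixels'][:,:,::-1]
q=proj(T,[[.526,.078,.1]])[0];print(q);x,y=q.astype(int)
cv2.imwrite('pics/s5c.png',cv2.resize(a[y-35:y+35,x-45:x+45],(720,560),interpolation=cv2.INTER_CUBIC))
E
```

```text
[0.52228569 0.0722298  0.11996736] [ 1.16629508  0.17173056 -0.10259482]
cap top [0.5229 0.0731] rel TCP [0.0006 0.0009] res [-0.5  0.5  3.9 -5. ] box [205.5 301.5 195.5 300.5]
cap top [0.5199 0.0732 0.1272] rel TCP [-0.0024  0.001   0.0052] res [-2.5  2.4  2.5 -2.8] box [205.5 301.5 195.5 300.5]
[259.11151158 197.42677906]
```

View pics/s5c.png

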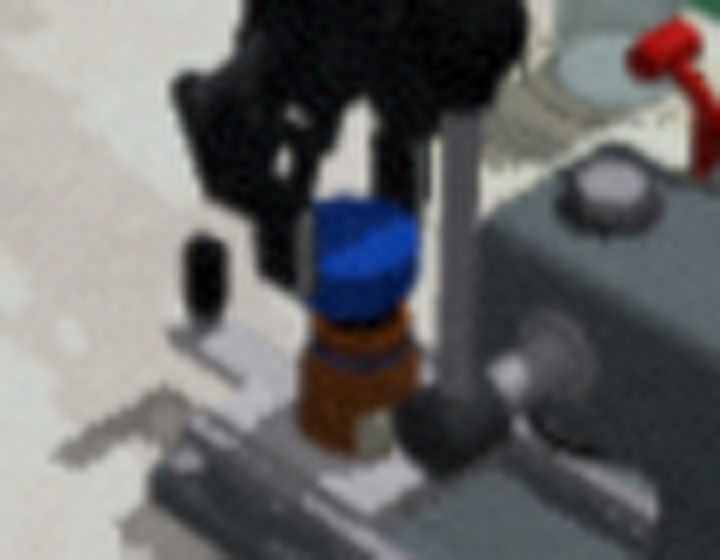

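>>> play_rows([
  {"fingers": 1,"dx": 0,"dy": 4,"dz": 0,"turn": 0},
  {"fingers": 1,"dx": 0,"dy": 1,"dz": -4,"turn": 0},
  {"fingers": 1,"dx": 0,"dy": 0,"dz": -4,"turn": 0},
  {"fingers": 1,"dx": 0,"dy": 0,"dz": -3,"turn": 0},
  {"fingers": 1,"dx": 0,"dy": 0,"dz": 0,"turn": 0},
  {"fingers": 1,"dx": 0,"dy": 0,"dz": 0,"turn": 0},
])

```text
clock: 10.07
position: [0.5241, 0.0772, 0.1102]
ee_rot: [0.019, 0.716, 0.698, 0.018]
contact_force: [0.3, 0.1, -0.2]
width: 0.0485
```

>>> play_rows([
  {"fingers": 1,"dx": -2,"dy": 0,"dz": -4,"turn": 0},
  {"fingers": 1,"dx": 0,"dy": 0,"dz": -4,"turn": 0},
  {"fingers": 1,"dx": 0,"dy": 0,"dz": -4,"turn": 0},
  {"fingers": 1,"dx": 0,"dy": 0,"dz": -3,"turn": 0},
  {"fingers": 1,"dx": 0,"dy": 0,"dz": -2,"turn": 0},
  {"fingers": 1,"dx": 0,"dy": 0,"dz": 0,"turn": 0},
])

```text
clock: 10.57
position: [0.5217, 0.077, 0.0913]
ee_rot: [0.019, 0.716, 0.698, 0.018]
contact_force: [0.2, -0.5, -0.9]
width: 0.0486
```

>>> play_rows([
  {"fingers": 1,"dx": 0,"dy": 0,"dz": -2,"turn": 0},
  {"fingers": 1,"dx": 0,"dy": 0,"dz": -1,"turn": 0},
  {"fingers": 1,"dx": 0,"dy": 0,"dz": 0,"turn": 0},
])

```text
clock: 10.82
position: [0.5217, 0.077, 0.0878]
ee_rot: [0.019, 0.716, 0.698, 0.017]
contact_force: [-0.3, 0.4, -0.5]
width: 0.0489
```

>>> play_rows([
  {"fingers": -1,"dx": 0,"dy": 0,"dz": 0,"turn": 0},
  {"fingers": -1,"dx": 0,"dy": 0,"dz": 0,"turn": 0},
  {"fingers": -1,"dx": 0,"dy": 0,"dz": 0,"turn": 0},
  {"fingers": -1,"dx": 0,"dy": 0,"dz": 0,"turn": 0},
  {"fingers": -1,"dx": 0,"dy": 0,"dz": 0,"turn": 0},
  {"fingers": -1,"dx": 0,"dy": 0,"dz": 0,"turn": 0},
  {"fingers": -1,"dx": 0,"dy": 0,"dz": 10,"turn": 0},
  {"fingers": -1,"dx": 0,"dy": 0,"dz": 20,"turn": 0},
  {"fingers": -1,"dx": 0,"dy": 0,"dz": 30,"turn": 0},
  {"fingers": -1,"dx": -10,"dy": 0,"dz": 10,"turn": 0},
  {"fingers": -1,"dx": -20,"dy": 0,"dz": 0,"turn": 0},
  {"fingers": -1,"dx": -20,"dy": 0,"dz": 0,"turn": 0},
  {"fingers": -1,"dx": -20,"dy": 0,"dz": 0,"turn": 0},
  {"fingers": -1,"dx": -10,"dy": 0,"dz": 0,"turn": 0},
  {"fingers": -1,"dx": 0,"dy": 0,"dz": 0,"turn": 0},
  {"fingers": -1,"dx": 0,"dy": 0,"dz": 0,"turn": 0},
])

```text
clock: 12.15
position: [0.4376, 0.0769, 0.1654]
ee_rot: [0.021, 0.716, 0.698, 0.019]
contact_force: [-0.3, 0.9, 1.0]
width: 0.0852
```

```bash
python3 - <<'E'
from h import *
s=get_state();im=get_image('wrist');save(im,'w6.png');print(s['position'],wpose(s)[:3,2])
blue(im,s,.091)
for m in masks_of(im,'carriage_handle'): print(m['p'],m['xy'],circ(im,s,m['region'],.07))
S=get_image('scene');x,y=259,197
a=S['pixels'][:,:,::-1];A=cv2.resize(a[y-35:y+35,x-45:x+45],(400,311),interpolation=cv2.INTER_CUBIC)
B=cv2.resize(im['pixels'][:,:,::-1],(400,300)); cv2.imwrite('pics/c6.png',np.vstack([A[:300],B]))
E
```

```text
[0.43755246 0.07692925 0.16535212] [ 0.05660741 -0.00226338 -0.99839395]
[ 228  255   58   53 2463] [256.3 281.3] (0.5183, 0.0786, 0.0617, array([0.5175, 0.0782], dtype=float32))
[369 357  46  27 606] [396.6 373.2] (0.7185, 0.2689, 0.1057, array([0.7083, 0.2624], dtype=float32))
0.81 [253.7, 225.0] (0.4811, 0.0778, 0.1306, array([0.4783, 0.079 ], dtype=float32))
0.47 [259.9, 246.2] (0.503, 0.0785, 0.044, array([0.4968, 0.0784], dtype=float32))
```

View pics/c6.png

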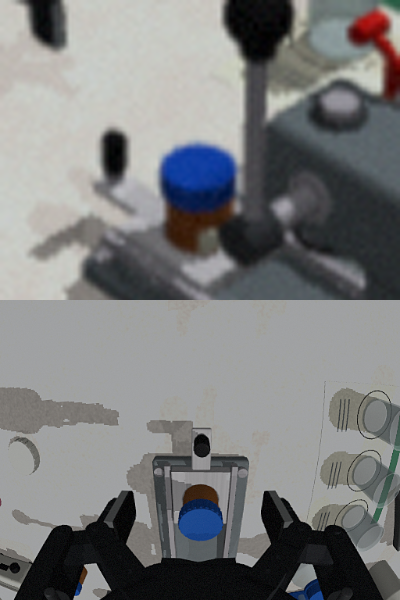

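>>> play_rows([
  {"fingers": 1,"dx": -15,"dy": 1,"dz": 0,"turn": 0},
  {"fingers": 1,"dx": -20,"dy": 1,"dz": 0,"turn": 0},
  {"fingers": 1,"dx": -10,"dy": 0,"dz": -10,"turn": 0},
  {"fingers": 1,"dx": 0,"dy": 0,"dz": -20,"turn": 0},
  {"fingers": 1,"dx": 0,"dy": 0,"dz": -20,"turn": 0},
  {"fingers": 1,"dx": 0,"dy": 0,"dz": -20,"turn": 0},
  {"fingers": 1,"dx": 0,"dy": 0,"dz": -20,"turn": 0},
  {"fingers": 1,"dx": 0,"dy": 0,"dz": -10,"turn": 0},
  {"fingers": 1,"dx": 0,"dy": 0,"dz": -4,"turn": 0},
  {"fingers": 1,"dx": 0,"dy": 0,"dz": 0,"turn": 0},
  {"fingers": 1,"dx": 0,"dy": 0,"dz": 0,"turn": 0},
])

```text
clock: 13.22
position: [0.3899, 0.0793, 0.057]
ee_rot: [0.02, 0.716, 0.697, 0.019]
contact_force: [0.3, 0.4, -0.0]
width: 0.0005
```

>>> play_rows([
  {"fingers": 1,"dx": 10,"dy": 0,"dz": 0,"turn": 0},
  {"fingers": 1,"dx": 10,"dy": 0,"dz": 0,"turn": 0},
  {"fingers": 1,"dx": 5,"dy": 0,"dz": 0,"turn": 0},
  {"fingers": 1,"dx": 5,"dy": 0,"dz": 0,"turn": 0},
  {"fingers": 1,"dx": 6,"dy": -0.2,"dz": 0,"turn": 0},
  {"fingers": 1,"dx": 6,"dy": -0.2,"dz": 0,"turn": 0},
  {"fingers": 1,"dx": 7,"dy": -0.3,"dz": 0,"turn": 0},
  {"fingers": 1,"dx": 7,"dy": -0.3,"dz": 0,"turn": 0},
  {"fingers": 1,"dx": 7,"dy": -0.3,"dz": 0,"turn": 0},
  {"fingers": 1,"dx": 7,"dy": -0.3,"dz": 0,"turn": 0},
])

```text
clock: 14.05
position: [0.4642, 0.0779, 0.0591]
ee_rot: [0.019, 0.716, 0.697, 0.018]
contact_force: [-2.6, -0.9, 1.0]
width: 0.0003
```

Pushing works with about 2.6 N against the tool, so I continue.

>>> play_rows([
  {"fingers": 1,"dx": 7,"dy": -0.3,"dz": -1,"turn": 0},
  {"fingers": 1,"dx": 7,"dy": -0.3,"dz": 0,"turn": 0},
  {"fingers": 1,"dx": 7,"dy": -0.3,"dz": 0,"turn": 0},
  {"fingers": 1,"dx": 7,"dy": -0.3,"dz": 0,"turn": 0},
  {"fingers": 1,"dx": 7,"dy": -0.3,"dz": 0,"turn": 0},
  {"fingers": 1,"dx": 7,"dy": -0.3,"dz": 0,"turn": 0},
  {"fingers": 1,"dx": 7,"dy": -0.3,"dz": 0,"turn": 0},
  {"fingers": 1,"dx": 5,"dy": -0.2,"dz": 0,"turn": 0},
])

```text
clock: 14.72
position: [0.5253, 0.0756, 0.058]
ee_rot: [0.019, 0.716, 0.697, 0.018]
contact_force: [-2.5, 0.8, 0.9]
width: 0.0002
```

>>> play_rows([
  {"fingers": 1,"dx": 4,"dy": 0,"dz": 0,"turn": 0},
  {"fingers": 1,"dx": 4,"dy": 0,"dz": 0,"turn": 0},
  {"fingers": 1,"dx": 4,"dy": 0,"dz": 0,"turn": 0},
  {"fingers": 1,"dx": 4,"dy": 0,"dz": 0,"turn": 0},
])

```text
clock: 15.05
position: [0.5358, 0.0755, 0.0568]
ee_rot: [0.013, 0.717, 0.697, 0.012]
contact_force: [-10.3, 1.5, 7.5]
width: 0.0
```

>>> play_rows([
  {"fingers": 1,"dx": 4,"dy": 0,"dz": 0,"turn": 0},
  {"fingers": 1,"dx": 3,"dy": 0,"dz": 0,"turn": 0},
  {"fingers": 1,"dx": 0,"dy": 0,"dz": 0,"turn": 0},
])

```text
clock: 15.3
position: [0.5354, 0.0758, 0.0557]
ee_rot: [0.007, 0.717, 0.698, 0.006]
contact_force: [0.8, 0.6, -0.7]
width: 0.0001
```

The push hit the stop at TCP x = 0.5355, which matches the expected home position of 0.536. I back off and rise for the catch.

>>> play_rows([
  {"fingers": 1,"dx": -10,"dy": 0,"dz": 0,"turn": 0},
  {"fingers": 1,"dx": -20,"dy": 0,"dz": 0,"turn": 0},
  {"fingers": 1,"dx": -20,"dy": 5,"dz": 10,"turn": 0},
  {"fingers": 1,"dx": 0,"dy": 10,"dz": 25,"turn": 0},
  {"fingers": 1,"dx": 0,"dy": 10,"dz": 25,"turn": 0},
  {"fingers": 1,"dx": 0,"dy": 10,"dz": 25,"turn": 0},
  {"fingers": 1,"dx": 0,"dy": 5,"dz": 25,"turn": 0},
  {"fingers": 1,"dx": 0,"dy": 0,"dz": 25,"turn": 0},
  {"fingers": 1,"dx": 0,"dy": 0,"dz": 25,"turn": 0},
  {"fingers": 1,"dx": 10,"dy": 0,"dz": 10,"turn": 0},
  {"fingers": 1,"dx": 20,"dy": 0,"dz": 0,"turn": 0},
  {"fingers": 1,"dx": 20,"dy": 0,"dz": 0,"turn": 0},
  {"fingers": 1,"dx": 10,"dy": 0,"dz": 0,"turn": 0},
  {"fingers": 1,"dx": 0,"dy": 0,"dz": 0,"turn": 0},
])

```text
clock: 16.47
position: [0.5478, 0.1166, 0.2374]
ee_rot: [0.018, 0.716, 0.697, 0.018]
contact_force: [0.2, 0.5, 0.1]
width: -0.0001
```

```bash
python3 - <<'E'
from h import *
s=get_state();im=get_image('wrist');print(s['position'],wpose(s)[:3,2],s['contact_force'])
S=get_image('scene');T=get_image('top')
A=cv2.resize(S['pixels'][130:240,220:370,::-1],(600,440),interpolation=cv2.INTER_CUBIC)
B=cv2.resize(im['pixels'][:,:,::-1],(400,300));C=cv2.resize(T['pixels'][130:280,170:320,::-1],(300,300),interpolation=cv2.INTER_CUBIC)
cv2.imwrite('pics/c7.png',np.vstack([cv2.resize(A,(409,300)),cv2.copyMakeBorder(C,0,0,0,109,0)]))
E
```

```text
[0.54783974 0.11662374 0.23738992] [ 4.97861965e-02 -9.24804970e-04 -9.98759470e-01] [0.19367184 0.45198703 0.08745798]
```

View pics/c7.png

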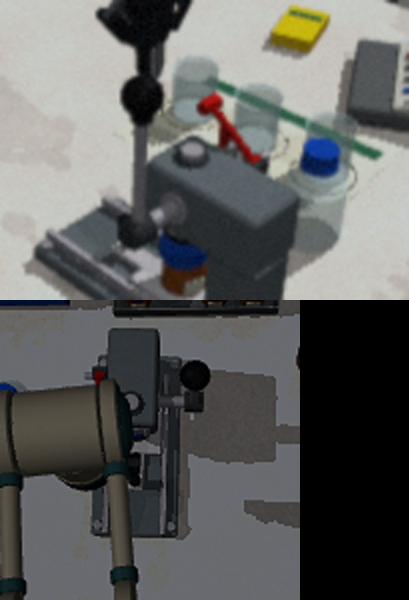

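The carriage is home with the cap still on the jar, and the catch is still closed with its knob forward. Now the catch.

>>> play_rows([
  {"fingers": 1,"dx": 8,"dy": 2,"dz": -8,"turn": 0},
  {"fingers": 1,"dx": 8,"dy": 0,"dz": -6,"turn": 0},
  {"fingers": 1,"dx": 8,"dy": 0,"dz": 0,"turn": 0},
  {"fingers": 1,"dx": 0,"dy": 0,"dz": 0,"turn": 0},
])

```text
clock: 16.95
position: [0.5674, 0.1189, 0.2201]
ee_rot: [0.015, 0.716, 0.698, 0.015]
contact_force: [1.2, 0.5, 0.3]
width: 0.0003
```

>>> play_rows([
  {"fingers": 1,"dx": 10,"dy": 0,"dz": 0,"turn": 0},
  {"fingers": 1,"dx": 10,"dy": 0,"dz": 0,"turn": 0},
  {"fingers": 1,"dx": 10,"dy": 0,"dz": 2,"turn": 0},
  {"fingers": 1,"dx": 6,"dy": 0,"dz": 6,"turn": 0},
  {"fingers": 1,"dx": 6,"dy": 0,"dz": 6,"turn": 0},
  {"fingers": 1,"dx": 7,"dy": 0,"dz": 5,"turn": 0},
  {"fingers": 1,"dx": 8,"dy": 0,"dz": 5,"turn": 0},
])

```text
clock: 17.53
position: [0.6216, 0.1187, 0.2436]
ee_rot: [0.008, 0.716, 0.698, 0.007]
contact_force: [-0.4, 0.1, 0.6]
width: -0.0002
```

>>> play_rows([
  {"fingers": 1,"dx": 8,"dy": 0,"dz": 2,"turn": 0},
  {"fingers": 1,"dx": 8,"dy": 0,"dz": 1,"turn": 0},
  {"fingers": 1,"dx": 8,"dy": 0,"dz": 0,"turn": 0},
  {"fingers": 1,"dx": 8,"dy": -0.5,"dz": 0,"turn": 0},
  {"fingers": 1,"dx": 8,"dy": -0.5,"dz": 0,"turn": 0},
  {"fingers": 1,"dx": 8,"dy": -0.5,"dz": 0,"turn": 0},
  {"fingers": 1,"dx": 8,"dy": -0.5,"dz": 0,"turn": 0},
  {"fingers": 1,"dx": 6,"dy": 0,"dz": 0,"turn": 0},
  {"fingers": 1,"dx": 4,"dy": 0,"dz": 0,"turn": 0},
  {"fingers": 1,"dx": 0,"dy": 0,"dz": 0,"turn": 0},
])

```text
clock: 18.37
position: [0.6985, 0.116, 0.2468]
ee_rot: [0.009, 0.716, 0.698, 0.008]
contact_force: [1.0, -0.2, -0.3]
width: -0.0002
```

```bash
python3 - <<'E'
from h import *
s=get_state();S=get_image('scene');print(s['position'],s['contact_force'],wpose(s)[:3,2])
cv2.imwrite('pics/c8.png',cv2.resize(S['pixels'][110:240,220:380,::-1],(480,390),interpolation=cv2.INTER_CUBIC))
E
```

```text
[0.69852299 0.11603606 0.24680898] [ 0.96979687 -0.20071436 -0.28468128] [ 0.02467449 -0.00242827 -0.99969259]
```

View pics/c8.png

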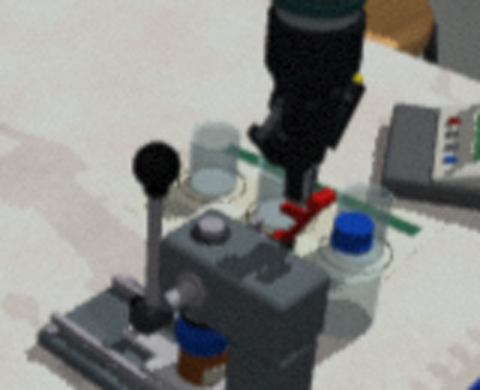

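The catch is over to the rear, with its knob resting back at about (320,200) in the crop, and the lever is still upright. I withdraw and go above the ball.

>>> play_rows([
  {"fingers": 1,"dx": -10,"dy": 0,"dz": 0,"turn": 0},
  {"fingers": 1,"dx": -10,"dy": 0,"dz": 10,"turn": 0},
  {"fingers": 1,"dx": 0,"dy": 0,"dz": 25,"turn": 0},
  {"fingers": 1,"dx": 0,"dy": 0,"dz": 30,"turn": 0},
  {"fingers": 1,"dx": 0,"dy": 0,"dz": 30,"turn": 0},
  {"fingers": 1,"dx": 0,"dy": 0,"dz": 30,"turn": 0},
  {"fingers": -1,"dx": -5,"dy": -15,"dz": 10,"turn": 0},
  {"fingers": -1,"dx": -5,"dy": -20,"dz": 0,"turn": 0},
  {"fingers": -1,"dx": -5,"dy": -20,"dz": 0,"turn": 0},
  {"fingers": -1,"dx": -5,"dy": -20,"dz": 0,"turn": 0},
  {"fingers": -1,"dx": 0,"dy": -20,"dz": 0,"turn": 0},
  {"fingers": -1,"dx": 0,"dy": -15,"dz": 0,"turn": 0},
  {"fingers": -1,"dx": 0,"dy": -5,"dz": 0,"turn": 0},
  {"fingers": -1,"dx": 0,"dy": 0,"dz": 0,"turn": 0},
  {"fingers": -1,"dx": 0,"dy": 0,"dz": 0,"turn": 0},
])

```text
clock: 19.67
position: [0.6392, -0.0065, 0.3947]
ee_rot: [0.009, 0.715, 0.699, 0.005]
contact_force: [-0.1, 0.6, 0.2]
width: 0.0852
```

```bash
python3 - <<'E'
from h import *
s=get_state();im=get_image('wrist');print(s['position'],s['contact_force'],wpose(s)[:3,2])
for m in masks_of(im,'lever_ball'): print(m['p'],m['xy'],m['region'].sum(),wat(im,s,m['xy'],.31),circ(im,s,m['region'],.31))
print('expected',wproj(im,s,np.array([[.6502,-.0128,.31]])))
S=get_image('scene');T=get_image('top')
for m in masks_of(S,'catch_knob'): print('catch',m['p'],m['xy'])
cv2.imwrite('pics/w9.png',im['pixels'][:,:,::-1])
E
```

```text
[ 0.63919203 -0.0064525   0.39471677] [-0.0612435   0.60649417  0.21848262] [ 0.01944046 -0.00596138 -0.99979324]
0.66 [252.6, 196.1] 2881 [ 0.63856243 -0.00674652  0.31      ] (0.6376, -0.0022, 0.0724, array([ 0.6319, -0.0059], dtype=float32))
expected [[245.32968888 209.96030455]]
catch 0.7 [319.5, 183.8]
```

View pics/w9.png

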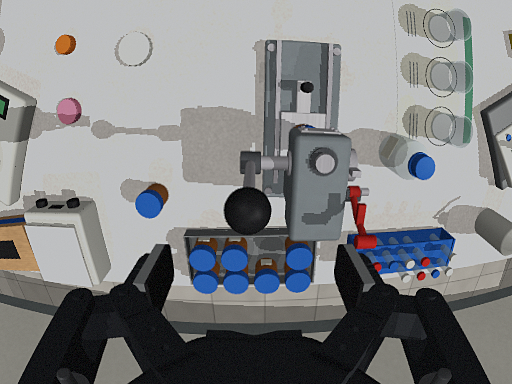

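The ball is at (248,211), within 3 px of the prediction, and the catch's knob is at the rear at (363,240). I go down over the ball.

>>> play_rows([
  {"fingers": -1,"dx": 6,"dy": -3,"dz": 0,"turn": 0},
  {"fingers": -1,"dx": 5,"dy": -1,"dz": -10,"turn": 0},
  {"fingers": -1,"dx": 0,"dy": 0,"dz": -15,"turn": 0},
  {"fingers": -1,"dx": 0,"dy": 0,"dz": -15,"turn": 0},
  {"fingers": -1,"dx": 0,"dy": 0,"dz": -15,"turn": 0},
  {"fingers": -1,"dx": 0,"dy": 0,"dz": -10,"turn": 0},
  {"fingers": -1,"dx": 0,"dy": 0,"dz": 0,"turn": 0},
  {"fingers": -1,"dx": 0,"dy": 0,"dz": 0,"turn": 0},
])

```text
clock: 20.58
position: [0.6551, -0.0065, 0.3213]
ee_rot: [0.008, 0.713, 0.701, 0.005]
contact_force: [0.1, -0.8, -0.6]
width: 0.0851
```

>>> play_rows([
  {"fingers": -1,"dx": -2,"dy": -3,"dz": -6,"turn": 0},
  {"fingers": -1,"dx": -2,"dy": -1,"dz": -8,"turn": 0},
  {"fingers": -1,"dx": 0,"dy": 0,"dz": -6,"turn": 0},
  {"fingers": -1,"dx": 0,"dy": 0,"dz": 0,"turn": 0},
])

```text
clock: 20.92
position: [0.652, -0.0109, 0.3]
ee_rot: [0.009, 0.713, 0.701, 0.005]
contact_force: [0.3, -0.3, 0.4]
width: 0.085
```

>>> play_rows([
  {"fingers": 1,"dx": 0,"dy": 0,"dz": 0,"turn": 0},
  {"fingers": 1,"dx": 0,"dy": 0,"dz": 0,"turn": 0},
  {"fingers": 1,"dx": 0,"dy": 0,"dz": 0,"turn": 0},
  {"fingers": 1,"dx": 0,"dy": 0,"dz": 0,"turn": 0},
  {"fingers": 1,"dx": 0,"dy": 0,"dz": 0,"turn": 0},
  {"fingers": 1,"dx": 0,"dy": 0,"dz": 0,"turn": 0},
], squeeze=60)

```text
clock: 21.42
position: [0.6522, -0.0125, 0.3015]
ee_rot: [0.011, 0.713, 0.701, 0.005]
contact_force: [0.1, 1.2, -3.0]
width: 0.0355
```

>>> play_rows([
  {"fingers": 1,"dx": -7.5,"dy": 0.2,"dz": -0.2,"turn": 0},
  {"fingers": 1,"dx": -7.5,"dy": 0.2,"dz": -0.5,"turn": 0},
  {"fingers": 1,"dx": -7.5,"dy": 0.2,"dz": -1,"turn": 0},
  {"fingers": 1,"dx": -7.5,"dy": 0.2,"dz": -1,"turn": 0},
  {"fingers": 1,"dx": -7.5,"dy": 0.2,"dz": -2,"turn": 0},
  {"fingers": 1,"dx": -7,"dy": 0.2,"dz": -2,"turn": 0},
])

```text
clock: 21.92
position: [0.6157, -0.0112, 0.2979]
ee_rot: [0.021, 0.714, 0.7, 0.015]
contact_force: [5.0, -0.9, 0.6]
width: 0.0357
```

>>> play_rows([
  {"fingers": 1,"dx": -7.5,"dy": 0.2,"dz": -2.5,"turn": 0},
  {"fingers": 1,"dx": -7.5,"dy": 0.2,"dz": -2.5,"turn": 0},
  {"fingers": 1,"dx": -7.5,"dy": 0.2,"dz": -3,"turn": 0},
  {"fingers": 1,"dx": -7,"dy": 0.2,"dz": -3.5,"turn": 0},
  {"fingers": 1,"dx": -7,"dy": 0.2,"dz": -4,"turn": 0},
  {"fingers": 1,"dx": -7,"dy": 0.2,"dz": -4,"turn": 0},
])

```text
clock: 22.42
position: [0.57, -0.0098, 0.2844]
ee_rot: [0.026, 0.715, 0.699, 0.021]
contact_force: [-1.7, 0.3, 2.2]
width: 0.027
```

The opening shrank from 35.5 to 27 mm, so the ball is slipping in the pads. I check before going on.

```bash
python3 - <<'E'
from h import *
s=get_state();im=get_image('wrist');print(s['position'],s['contact_force'],s['width'],wpose(s)[:3,2])
for m in masks_of(im,'lever_ball')[:2]: print(m['p'],m['xy'],m['region'].sum())
S=get_image('scene')
for m in masks_of(S,'lever_ball')[:2]: print('S',m['p'],m['xy'],m['region'].sum())
A=cv2.resize(S['pixels'][110:230,210:350,::-1],(560,480),interpolation=cv2.INTER_CUBIC)
for th in(.1,.2,.3,.4,.5,.6):
    x,z=.012-.15*np.sin(th),.16+.15*np.cos(th); P=[.6412+x-.0345*.085,.0725-.085-.0345*x,z]; u=proj(S,[P])[0]; print(th,np.round(P,4),u.round(1))
B=cv2.resize(im['pixels'][180:340,150:360,::-1],(630,480),interpolation=cv2.INTER_CUBIC)
cv2.imwrite('pics/c10.png',cv2.resize(np.hstack([A,B]),(800,323)))
E
```

```text
[ 0.56995601 -0.00982491  0.28435882] [-1.69504034  0.34055464  2.22488343] 0.026969200486106928 [ 0.06674034 -0.00867877 -0.99773263]
0.66 [258.9, 296.5] 4527
S 0.86 [270.6, 190.1] 614
0.1 [ 0.6353 -0.0124  0.3093] [267.4 163.8]
0.2 [ 0.6205 -0.0119  0.307 ] [262.9 162.1]
0.3 [ 0.6059 -0.0114  0.3033] [258.5 161. ]
0.4 [ 0.5919 -0.0109  0.2982] [254.4 160.5]
0.5 [ 0.5784 -0.0104  0.2916] [250.5 160.6]
0.6 [ 0.5656 -0.01    0.2838] [247.  161.3]
```

View pics/c10.png

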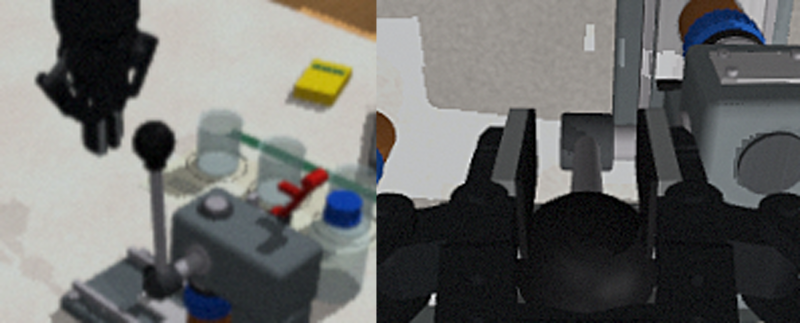

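The second wrist frame came just before the ball popped free. The scene frame, 0.1 s later, shows the lever parked upright and nothing else disturbed. Instead of gripping, I'll hook the shut fingers behind the ball and pull, ending wedged in the corner between ball and rod.

>>> play_rows([
  {"fingers": 1,"dx": -5,"dy": 0,"dz": 15,"turn": 0},
  {"fingers": 1,"dx": 0,"dy": 0,"dz": 30,"turn": 0},
  {"fingers": 1,"dx": 0,"dy": 0,"dz": 30,"turn": 0},
  {"fingers": 1,"dx": 0,"dy": 0,"dz": 25,"turn": 0},
  {"fingers": 1,"dx": 5,"dy": 0,"dz": 15,"turn": 0},
  {"fingers": 1,"dx": 15,"dy": 0,"dz": 0,"turn": 0},
  {"fingers": 1,"dx": 20,"dy": 0,"dz": 0,"turn": 0},
  {"fingers": 1,"dx": 20,"dy": 0,"dz": 0,"turn": 0},
  {"fingers": 1,"dx": 20,"dy": 0,"dz": 0,"turn": 0},
  {"fingers": 1,"dx": 20,"dy": 0,"dz": 0,"turn": 0},
  {"fingers": 1,"dx": 20,"dy": 0,"dz": 0,"turn": 0},
  {"fingers": 1,"dx": 15,"dy": 0,"dz": 0,"turn": 0},
  {"fingers": 1,"dx": 5,"dy": 0,"dz": 0,"turn": 0},
  {"fingers": 1,"dx": 0,"dy": 0,"dz": 0,"turn": 0},
  {"fingers": 1,"dx": 0,"dy": 0,"dz": 0,"turn": 0},
])

```text
clock: 23.87
position: [0.7017, -0.0058, 0.3861]
ee_rot: [0.007, 0.711, 0.703, 0.007]
contact_force: [0.0, -0.1, -0.5]
width: 0.0
```

```bash
python3 - <<'E'
from h import *
s=get_state();print(s['position'],s['contact_force'],s['width'],wpose(s)[:3,2],s['qpos'])
S=get_image('scene')
for n in('lever_ball','catch_knob','jar_mouth','cap'):
    for m in masks_of(S,n)[:3]: print(n,m['p'],m['xy'],m['region'].sum())
cv2.imwrite('pics/s11.png',S['pixels'][:,:,::-1])
a=cv2.imread('pics/scene0.png')
E
```

```text
[ 0.70165671 -0.00584622  0.38612558] [ 0.04104234 -0.0610105  -0.54368465] 6.748387940066167e-06 [ 2.03528783e-02 -9.55461655e-04 -9.99792402e-01] [-1.08029222e-01  4.37575637e-01  9.14566415e-01  1.26942085e-03
  1.76911178e+00 -1.66646821e+00]
lever_ball 0.92 [271.4, 190.4] 649
lever_ball 0.7 [342.8, 178.9] 237
catch_knob 0.66 [322.5, 177.0] 152
jar_mouth 0.42 [289.7, 232.5] 190
cap 0.64 [139.2, 317.0] 378
cap 0.51 [283.0, 223.6] 148
```

>>> play_rows([
  {"fingers": 1,"dx": 0,"dy": -3,"dz": -12,"turn": 0},
  {"fingers": 1,"dx": 0,"dy": -2,"dz": -15,"turn": 0},
  {"fingers": 1,"dx": 0,"dy": 0,"dz": -15,"turn": 0},
  {"fingers": 1,"dx": 0,"dy": 0,"dz": -15,"turn": 0},
  {"fingers": 1,"dx": 0,"dy": 0,"dz": -12,"turn": 0},
  {"fingers": 1,"dx": 0,"dy": 0,"dz": -5,"turn": 0},
  {"fingers": 1,"dx": 0,"dy": 0,"dz": 0,"turn": 0},
])

```text
clock: 24.7
position: [0.6973, -0.0111, 0.3192]
ee_rot: [0.013, 0.711, 0.703, 0.011]
contact_force: [-0.2, -0.6, 0.4]
width: -0.0003
```

>>> play_rows([
  {"fingers": 1,"dx": 0,"dy": 0,"dz": -8,"turn": 0},
  {"fingers": 1,"dx": -4,"dy": 0,"dz": -6,"turn": 0},
  {"fingers": 1,"dx": -7,"dy": 0,"dz": 0,"turn": 0},
  {"fingers": 1,"dx": -7,"dy": 0,"dz": 0,"turn": 0},
  {"fingers": 1,"dx": -7,"dy": 0,"dz": 0,"turn": 0},
  {"fingers": 1,"dx": -7,"dy": 0,"dz": -1,"turn": 0},
  {"fingers": 1,"dx": -7,"dy": 0,"dz": -1,"turn": 0},
])

```text
clock: 25.28
position: [0.6597, -0.0106, 0.3076]
ee_rot: [0.019, 0.711, 0.703, 0.017]
contact_force: [3.1, 0.5, -0.5]
width: -0.0
```

>>> play_rows([
  {"fingers": 1,"dx": -7.5,"dy": 0.2,"dz": -1.5,"turn": 0},
  {"fingers": 1,"dx": -7.5,"dy": 0.2,"dz": -2,"turn": 0},
  {"fingers": 1,"dx": -7.5,"dy": 0.2,"dz": -2.5,"turn": 0},
  {"fingers": 1,"dx": -7,"dy": 0.2,"dz": -3,"turn": 0},
  {"fingers": 1,"dx": -7,"dy": 0.2,"dz": -3.5,"turn": 0},
  {"fingers": 1,"dx": -7,"dy": 0.2,"dz": -4,"turn": 0},
])

```text
clock: 25.78
position: [0.6144, -0.01, 0.2951]
ee_rot: [0.025, 0.711, 0.702, 0.021]
contact_force: [3.6, -0.4, 2.7]
width: -0.0001
```

>>> play_rows([
  {"fingers": 1,"dx": -7,"dy": 0.2,"dz": -3.5,"turn": 0},
  {"fingers": 1,"dx": -6.5,"dy": 0.2,"dz": -4,"turn": 0},
  {"fingers": 1,"dx": -6.5,"dy": 0.2,"dz": -4.5,"turn": 0},
  {"fingers": 1,"dx": -6,"dy": 0.2,"dz": -5,"turn": 0},
  {"fingers": 1,"dx": -6,"dy": 0.2,"dz": -5,"turn": 0},
])

```text
clock: 26.2
position: [0.5794, -0.0092, 0.2716]
ee_rot: [0.026, 0.711, 0.702, 0.022]
contact_force: [5.3, 0.6, 4.4]
width: 0.0
```

>>> play_rows([
  {"fingers": 1,"dx": -6.5,"dy": 0.1,"dz": -5,"turn": 0},
  {"fingers": 1,"dx": -6.5,"dy": 0.1,"dz": -5.5,"turn": 0},
  {"fingers": 1,"dx": -6,"dy": 0.1,"dz": -6,"turn": 0},
  {"fingers": 1,"dx": -6,"dy": 0.1,"dz": -6,"turn": 0},
])

```text
clock: 26.53
position: [0.5577, -0.0086, 0.2501]
ee_rot: [0.031, 0.711, 0.702, 0.028]
contact_force: [7.3, 1.3, 6.8]
width: -0.0
```

>>> play_rows([
  {"fingers": 1,"dx": -6,"dy": 0,"dz": -6,"turn": 0},
  {"fingers": 1,"dx": -6,"dy": 0,"dz": -6,"turn": 0},
  {"fingers": 1,"dx": -6,"dy": 0,"dz": -6,"turn": 0},
])

```text
clock: 26.78
position: [0.553, -0.0086, 0.2436]
ee_rot: [0.046, 0.711, 0.701, 0.042]
contact_force: [4.4, 2.3, 30.3]
width: 0.0001
```

```bash
python3 - <<'E'
from h import *
s=get_state();print(s['position'],s['contact_force'],wpose(s)[:3,2])
E
```

```text
[ 0.55297147 -0.00860366  0.24355032] [ 4.36713942  2.29044133 30.32610885] [ 0.12485231 -0.00646418 -0.99215428]
```

```bash
python3 - <<'E'
from h import *
S=get_image('scene');T=get_image('top');s=get_state();print(s['clock'],s['position'],s['contact_force'],s['qd'].round(4))
for n in('lever_ball','catch_knob','cap'):
    for im,k in((S,'S'),(T,'T')):
        for m in masks_of(im,n)[:2]: print(k,n,m['p'],m['xy'])
for th in(.85,.9,.95,1.):
    x,z=.012-.15*np.sin(th),.16+.15*np.cos(th); P=[.6412+x-.0345*.085,.0725-.085-.0345*x,z]; print(th,proj(S,[P])[0].round(1),proj(T,[P])[0].round(1))
A=cv2.resize(S['pixels'][120:250,200:370,::-1],(785,600),interpolation=cv2.INTER_CUBIC)
cv2.imwrite('pics/c12.png',A)
E
```

```text
26.8833 [ 0.55291655 -0.00856799  0.24384525] [ 7.01227089  2.27404898 21.23033031] [ 0.0005  0.0084 -0.0115 -0.0027  0.0159  0.001 ]
S lever_ball 0.66 [261.0, 203.5]
T lever_ball 0.58 [259.6, 178.1]
S catch_knob 0.69 [323.5, 182.7]
S catch_knob 0.28 [277.0, 233.8]
T catch_knob 0.59 [220.0, 154.2]
T cap 0.68 [386.6, 212.2]
0.85 [239.5 165.2] [266.2 215.6]
0.9 [238.2 166.3] [266.2 217.8]
0.95 [237.1 167.5] [266.1 219.9]
1.0 [236.1 168.9] [266.1 221.9]
```

View pics/c12.png

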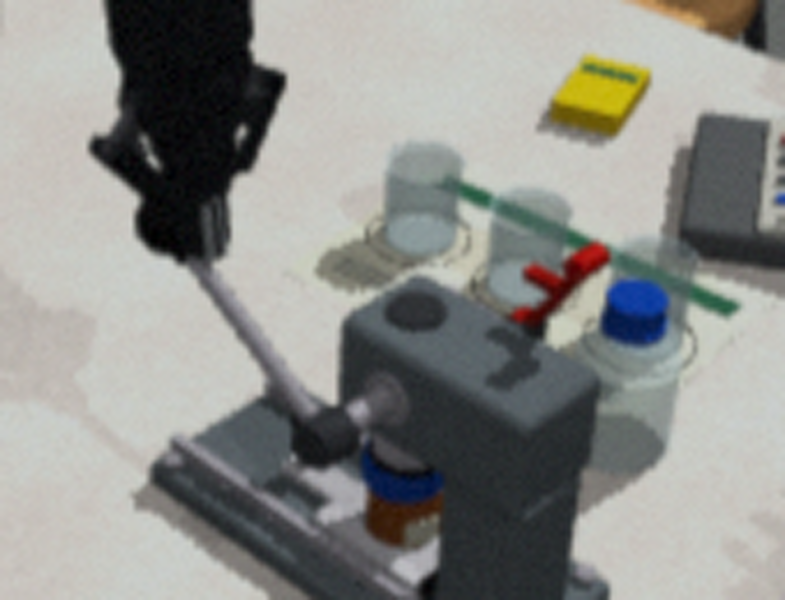

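The ball is at (236,170), against a prediction of (236.1,168.9) for 1.0 rad. The pad is on the cap, the catch is at the rear, and the bystanders are in place. I check that the push is steady, then hand in.

```bash
python3 - <<'E'
from h import *
for i in range(6): get_image('top'); s=get_state();print(s['clock'],s['position'].round(4),s['contact_force'].round(1))
f=s['contact_force']
if .54*f[0]+.84*f[2]>14 and abs(s['position'][2]-.2438)<.0015: print(sign_off())
E
```

```text
27.2333 [ 0.5529 -0.0086  0.2438] [ 6.6  1.3 22.5]
27.2833 [ 0.5529 -0.0086  0.2438] [ 6.   1.7 22.8]
27.3333 [ 0.5529 -0.0086  0.2438] [ 7.2  1.7 23.2]
27.3833 [ 0.5529 -0.0086  0.2438] [ 5.9  0.9 22.9]
27.4333 [ 0.5529 -0.0086  0.2438] [ 6.6  1.4 22.2]
27.4833 [ 0.5529 -0.0086  0.2438] [ 5.9  1.7 22.7]
the job is handed in; nothing more can be done
None
```

The job is handed in with the arm still holding the lever down on its stop; `sign_off()` gives no verdict. I set the blue cap on the jar and let go, then pushed the carriage home until it met its stop. After that I flipped the catch to the rear and pulled the lever down.

**One attempt failed on the way:** my first pull gripped the ball, which slipped out at about 0.55 rad, and the lever sprang back to upright. I saw nothing else disturbed. I then hooked the shut fingers behind the ball and pulled it down that way.

**Last checks before handing in:**
- **Lever:** the ball was within about 1 px of where it should be at 1.0 rad.
- **Push:** steady at about 6 N in x and 22.5 N in z over the last 0.6 s before handing in, or about 22 N along the lever's path. About 12 N is needed to hold the stop.
- **Catch:** seen at the rear in the last picture.
- **Cap and pad:** the pad was down on the cap and the jar looked upright under the head.
- **Bystanders:** the beakers and bottle were in place in the last picture. The other caps and the sealed jar looked undisturbed when last seen.

**Not measured directly:** the pad force on the cap, the exact carriage reading and how well the cap is centred. I judged these from the pictures, the contact with the stop and the wrist force. The tool had tilted by about 0.12 rad by the end because the rows let it drift, but the hold stayed steady.

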